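Strain-check a glass pane

TASK

Slide the glass pane with the two clipped upper corners straight up out of the slotted wooden rack and, keeping it upright and never letting it drop, stand it fully down in the slot of the strain viewer's carriage. Then push the carriage, which has a knob on a post for this, all the way in to its stop in front of the light box. Leave the two plain panes in the rack, and the jar and the brass cup where they stand.

Things in the scene. Friction and masses are not known exactly. Their poses are not given: they have to be found in the camera images.
- rack: Fixed slotted block of brown wood, 180 (x) x 120 (y) x 62 mm high. Three slots, each 11 mm wide in x, 96 mm long in y, closed at both ends and 50 mm deep (slot floor 12 mm above the underside), at x = -52, 0 and +52 mm from its middle; each holds one pane. Origin: centre of its underside; z up.
- pane: The wanted pane of pale frosted glass, 8 mm thick (its x), 90 mm wide (its y), 110 mm tall (its z), about 0.17 kg, loose, standing in one of the three rack slots with 60 mm showing above the rack. Its two upper corners are clipped at 45 degrees by 20 mm, so its top edge is only 50 mm long. Origin: middle of its lower edge; z up along its height. It is the same either way round.
- plain_pane_1: A plain rectangular pane of the same glass, 8 x 90 x 110 mm, square corners, in another slot of the rack. Origin and axes as for the wanted pane.
- plain_pane_2: A second plain rectangular pane like plain_pane_1, in the remaining slot.
- viewer: Fixed strain viewer: green metal base 110 (x) x 310 (y) mm carrying a rail along y, and a green light box 40 mm thick, 150 mm long and 140 mm high with a white screen, on its -x side near its -y end (screen 54 mm from the rail's middle line, box centred at y = -80 mm). Origin: centre of the underside; z up.
- cradle (a point): Middle of the floor of the slot on the aluminium carriage, 34 mm above the viewer's underside. Axes: x across the slot, y along it and along the rail, z up. The slot is 11 mm wide in x, 100 mm long in y between its end stops, 20 mm deep, with lips 30 mm high flaring to a mouth about 27 mm wide. It moves with the carriage.
- knob (a point): Centre of the black push knob, an upright cylinder 22 mm in diameter and 30 mm high on a 10 mm steel post on the carriage, 94 mm towards +y from the cradle point and 95 mm above it (129 mm above the viewer's underside). Same axes as cradle.
- carriage (a joint): Travel of the carriage along the viewer's rail in m: 0 at the loading end, growing as it moves towards the viewer's -y, 0.12 at its stop in front of the light box. Slides with about 2 N and stays where it is left.
- jar: Amber glass jar with a black lid, 52 mm in diameter, 75 mm high. Origin: centre of its underside.
- brass_cup: Open brass cup, 48 mm in diameter, 60 mm high. Origin: centre of its underside.
There are look-alikes about, which are no part of the job. Leave any black or blue look-alike of the rack alone.

How it is judged:
By the outcome, as a careful person would: the job done as asked, in the order asked, and still so for the second after the job is handed in, with the robot touching nothing.
It also fails if it takes over 64 s, if anything falls off the work surface, if the arm or the gripper's body presses on something with over 40 N, if the wrist force passes 120 N, or if a joint passes its speed limit or range.

ROBOT

A 6-joint arm with a two-finger parallel gripper is mounted at the origin on the work surface. World frame = base frame: x ahead of the robot, y to its left, z up, the work surface at z = 0. Lengths are in m, angles in degrees, forces in N, time in s.
With the tool pointing down it reaches from about 0.3 to 0.75 m from the base axis. Payload 8.5 kg.
Tool frame: the origin (TCP) lies midway between the tips of the shut fingers; the grasp point (between the pads) lies 19 mm behind it; z points along the fingers, y is the line along which they close (so a half turn about z gives the same grasp; the last joint's range is limited). The gripper opens to 85 mm and grips with 20 to 120 N. Pads are 22 mm wide; open, the fingers measure 114 mm over their backs; the gripper's body (76 mm by 85 mm) begins 54 mm behind the grasp point. The pads swing forward as they close: fully open they stand 13 mm farther back than shut.
Start: joints at [-88.94, 21.807, 74.336, -0, 83.858, -12.336], TCP at [0.127, -0.535, 0.201] pointing down, gripper open.
Joint ranges: [-178.18, 178.18], [-50.72, 133.34], [12.68, 142.11], [-81.47, 261.47], [9.98, 163.14], [-165.26, 165.26]. Speed limits (degrees/s): [136.94, 136.94, 180, 180, 180, 180].

INTERFACE

Orientations are given as a 3x3 rotation matrix whose columns are the frame's x, y, z axes.
In Python, from rig import env gives the robot as it stands. The module is installed in compiled form; this text tells all that it offers.
- The arm moves only by the tool jog_arm, never from a script. Its argument "targets" is a list of rows, each a list of 6 numbers: the shift along the tool's x, y, z in cm, then the turn, a rotation vector about the tool's x, y, z in degrees. A call has 1 to 8 rows; each row is the pose to reach, as a shift and turn from the pose commanded when the call began, along the tool's axes at that moment; what a row does not reach only later rows make up. A row lasts 1/12 s, in which the tool goes at most 41.7 mm and 7.16 degrees, less where a joint would pass 70% of its speed; a pose out of reach is approached as far as the arm can. A call with a gripper value outside its range is refused whole. "hand" is the opening, from 0 (shut) to 1 (fully open), set as the call begins (left out, the last holds). The fingers move at their own pace and stop on an object; "newtons" is the grip in N (left out, the last holds). Time passes only in rows, so rows that repeat a pose let the fingers close. It gives the time, the measured TCP pose, the force, the opening and the grip force at its end, in the units of the state.
- env.observe(): the state, without advancing time (a new reading comes with each control period).
- env.get_image(name): name is "scene" or "top"; returns a dict with "frame" (480x640x3 uint8, red, green, blue), "depth" (480x640 float32, m along the optical axis (not along the pixel's ray), 0 where there is no reading), "fovy" (degrees; the focal length in pixels is half the picture's height over the tangent of half this angle, whatever the lens; pixels are square), "cx", "cy" (the principal point, pixels), "k1" (the pictures are not rectified: a ray, as slopes to the right and down, at radius r is drawn at 1 + k1 r^2 times it, then the intrinsics apply), "cam_to_world" (4x4, takes a point from camera to world coordinates). Camera axes: x right, y down, z forward; pixel columns grow to the right and rows downward; lengths in m; the calibration is good to about 2 mm. A picture is of the moment at which its call begins.
- env.close_job(): hands the job in; it is judged then, once.
Trained networks look in the newest picture that a camera, given by its name, has taken for a name from the list of things; names that differ only in an ending like _2 or _b are one class to them, and where a whole thing is asked for, a point or a joint stands for the part that bears it (a point fixed in the world has none). Each returns a list of dicts, best first, with "score" (0 to 1); they miss things now and then, are a little off and sometimes report something else, mostly with a low value. They report only what shows in the picture. A call takes as long as a camera call. They do not tell look-alikes from the thing itself.
- env.regions_of(camera, target): "pixels" (480x640 bool, what is visible of it) and "point" ([row, column] in pixels, amid what is visible of it).
The state is a dict: "time_s": time; "q": joint angles; "qvel": joint speeds; "joint_efforts": joint torques, N m; "position": TCP position; "tool_rot": TCP orientation; "ft_force": force on the tool from outside, world axes, zero at the start; "wrist_torque": the same for the moment, N m; "grip_width": finger opening in m; "gripper_force": force on a finger pad.
Only numpy, scipy, OpenCV 4.12 (cv2) and the standard library are available. Lean on these libraries where they do the work, as an engineer would, in place of code of your own. Each camera call takes 0.05 s, during which the arm holds its last target. There are 200 camera calls.

## Working session

There is one attempt and no reset: what is moved stays moved. The work goes in short steps, Python scripts to look and compute and a tool call to move; the robot and the scene stay as the last step left them, time stands still between calls to the robot, and variables do not carry over. Pictures are saved under pics/ and viewed, at most 13 in all, crops included, and the job is handed in when it is done.

Besides the shell and the picture viewer there is one more tool, called after "Call:" as a command line: name --pt "numbers of a row" for each row, then --argument value for the rest. jog_arm: Moves the arm, as the interface text tells. Its arguments: {"type":"object","properties":{"targets":{"type":"array","items":{"type":"array","items":{"type":"number"}}},"hand":{"type":"number"},"newtons":{"type":"number"}},"required":["targets"]}

```bash
mkdir -p pics; cat > h.py <<'E'
import numpy as np, cv2
from rig import env
def intr(im):
    f=240/np.tan(np.radians(im["fovy"])/2); return f,im["cx"],im["cy"],im["k1"]
def rays(im,uv):
    f,cx,cy,k=intr(im); uv=np.asarray(uv,float).reshape(-1,2)
    d=(uv-[cx,cy])/f; s=d.copy()
    for _ in range(20): s=d/(1+k*(s**2).sum(1,keepdims=True))
    return np.c_[s,np.ones(len(s))]
def toworld(im,uv,depth):
    p=rays(im,uv)*np.asarray(depth).reshape(-1,1); T=im["cam_to_world"]
    return p@T[:3,:3].T+T[:3,3]
def cloud(im,mask=None):
    m=im["depth"]>0
    if mask is not None: m&=mask
    r,c=np.nonzero(m); return toworld(im,np.c_[c,r],im["depth"][r,c]),np.c_[c,r]
def proj(im,P):
    T=im["cam_to_world"]; p=(np.atleast_2d(P)-T[:3,3])@T[:3,:3]
    s=p[:,:2]/p[:,2:]; f,cx,cy,k=intr(im)
    return s*(1+k*(s**2).sum(1,keepdims=True))*f+[cx,cy]
E
python3 - <<'E'
from h import *
np.set_printoptions(precision=3,suppress=True)
print(env.observe())
for n in ["scene","top"]:
    im=env.get_image(n); np.save(f"{n}.npy",im,allow_pickle=True)
    cv2.imwrite(f"pics/{n}0.png",im["frame"][:,:,::-1])
    print(n,im["cam_to_world"],im["fovy"],im["k1"],im["cx"],im["cy"])
    for t in ["rack","pane","plain_pane_1","viewer","cradle","knob","jar","brass_cup"]:
        for g in env.regions_of(n,t)[:5]:
            P,_=cloud(im,g["pixels"])
            print(t,round(g["score"],2),np.round(g["point"]),g["pixels"].sum(),np.median(P,0) if len(P) else None, P.min(0) if len(P) else'',P.max(0) if len(P) else '')
E
```

```text
{'time_s': 0.0, 'q': array([-88.941,  21.842,  74.387,  -0.   ,  83.857, -12.336]), 'qvel': array([ 0.033, -0.023, -0.071,  0.004, -0.026, -0.021]), 'joint_efforts': array([  0.002, -44.846, -23.128,  -0.   ,   0.005,   0.   ]), 'position': array([ 0.127, -0.535,  0.2  ]), 'tool_rot': array([[ 0.973,  0.232, -0.   ],
       [ 0.232, -0.973,  0.002],
       [ 0.   , -0.001, -1.   ]]), 'ft_force': array([-0.171, -0.476, -0.213]), 'wrist_torque': array([-0.027,  0.029,  0.016]), 'gripper_force': 0.0, 'grip_width': 0.08550491880337252}
scene [[-0.546  0.627 -0.556  1.279]
 [ 0.837  0.395 -0.378  0.69 ]
 [-0.017 -0.672 -0.741  1.119]
 [ 0.     0.     0.     1.   ]] 47.433412449835096 -0.0005806247266403078 318.7072813814074 238.27048421213314
rack 0.93 [358. 460.] 5092 [0.612 0.602 0.061] [ 0.446  0.519 -0.006] [0.689 0.671 0.069]
rack 0.78 [162. 255.] 2447 [ 0.325 -0.187  0.058] [ 0.154 -0.332 -0.005] [ 0.402 -0.13   0.07 ]
rack 0.65 [296. 339.] 2286 [0.624 0.305 0.058] [ 0.461  0.185 -0.005] [0.653 0.329 0.113]
rack 0.59 [230. 386.] 2923 [0.356 0.274 0.06 ] [ 0.173  0.168 -0.006] [0.507
[... 1477 characters left out ...]
222 0.052] [0.561 0.311 0.126]
plain_pane_1 0.58 [243. 278.] 283 [0.501 0.262 0.12 ] [0.5   0.222 0.048] [0.508 0.306 0.126]
plain_pane_1 0.49 [307. 407.] 465 [ 0.373 -0.006  0.019] [ 0.346 -0.033 -0.004] [0.398 0.023 0.064]
viewer 0.84 [224. 529.] 9264 [ 0.547 -0.268  0.031] [ 0.436 -0.478 -0.005] [ 0.658 -0.098  0.148]
cradle 0.88 [214. 494.] 2212 [ 0.576 -0.203  0.036] [ 0.53  -0.296  0.012] [ 0.626 -0.12   0.148]
knob 0.87 [207. 495.] 2189 [ 0.577 -0.203  0.036] [ 0.531 -0.306  0.011] [ 0.626 -0.12   0.148]
jar 0.7 [148. 386.] 591 [0.722 0.037 0.073] [ 0.705  0.005 -0.004] [0.779 0.061 0.08 ]
brass_cup 0.84 [307. 407.] 451 [ 0.373 -0.004  0.021] [ 0.346 -0.033 -0.004] [0.398 0.023 0.064]
```

```bash
python3 - <<'E'
from h import *
im=np.load("scene.npy",allow_pickle=True).item()
cv2.imwrite("pics/crop_rack.png",cv2.resize(im["frame"][210:330,270:430,::-1],(800,600),interpolation=cv2.INTER_CUBIC))
E
```

```text
(no output)
```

View pics/scene0.png

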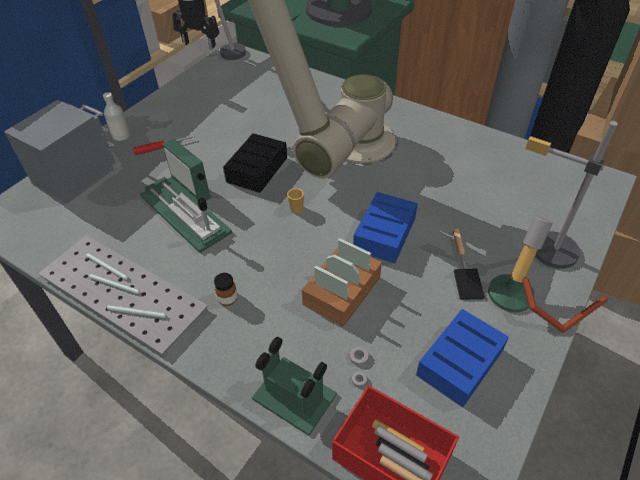

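View pics/top0.png

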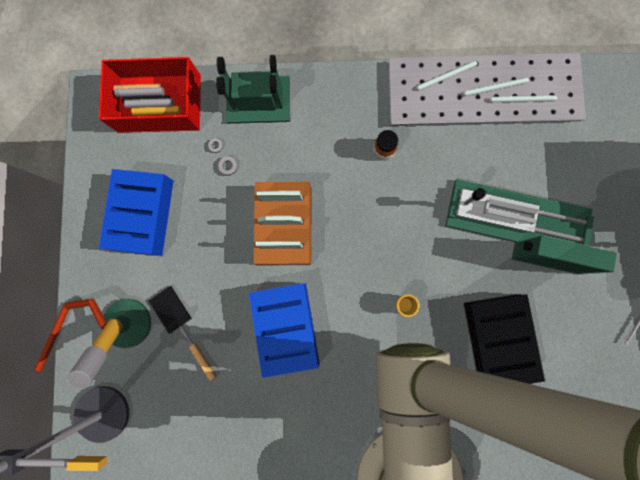

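View pics/crop_rack.png

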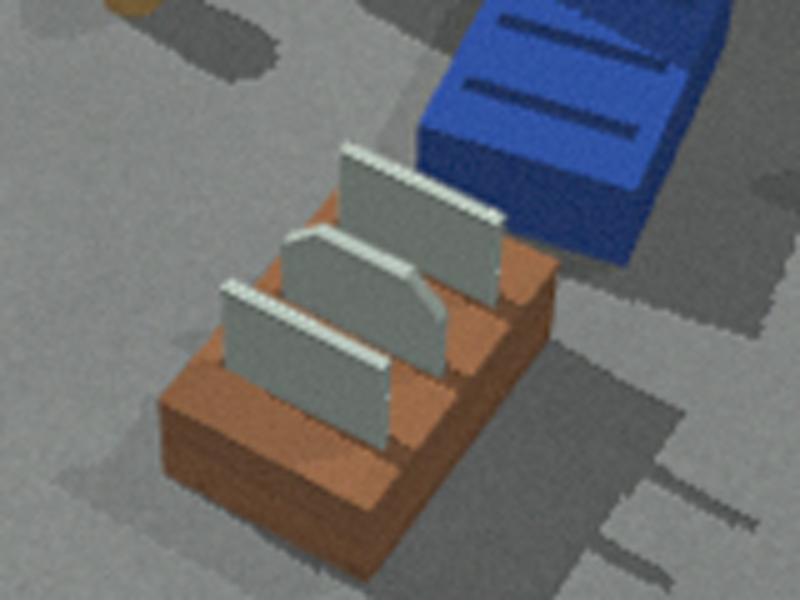

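The wanted pane is the middle one in the brown rack. It sits at scene (342,269) and top (281,219), with both upper corners visibly clipped in the crop. The outer two panes, at scene (353,253) and (334,286), have square corners. The empty blue racks, at top (136,212) and (284,330), and the black one at top (504,338) are look-alikes. The viewer is at top (529,224), with its knob at top (478,193) and scene (203,204).

```bash
cat > meas.py <<'E'
from h import *
np.set_printoptions(precision=4,suppress=True)
def rect(P):
    (c,s,a)=cv2.minAreaRect((P[:,:2]*1000).astype(np.float32)); return np.round(c,1),np.round(s,1),round(a,1)
for n in ["scene","top"]:
    im=np.load(f"{n}.npy",allow_pickle=True).item()
    P,uv=cloud(im); C=im["frame"][uv[:,1],uv[:,0]].astype(int); hsv=cv2.cvtColor(im["frame"],cv2.COLOR_RGB2HSV)[uv[:,1],uv[:,0]].astype(int)
    print(n,"table z",np.median(P[(abs(P[:,0]-.6)<.1)&(abs(P[:,1]-.1)<.03)][:,2]))
    R=(abs(P[:,0]-.56)<.13)&(abs(P[:,1]-.263)<.09)
    orange=R&(abs(P[:,2]-.062)<.005)&(C[:,0]>C[:,2]*1.6)
    print(" racktop",rect(P[orange]),np.median(P[orange][:,2]))
    for x in (.505,.555,.61):
        g=R&(P[:,2]>.117)&(abs(P[:,0]-x)<.02)
        q=P[g]; 
        if len(q)>5: print(" pane top",x,len(q),q.mean(0),q[:,1].min(),q[:,1].max(),np.degrees(np.arctan2(*np.linalg.svd(q[:,:2]-q[:,:2].mean(0))[2][0])),np.percentile(q[:,2],[5,50,95]))
    V=(P[:,0]>.4)&(P[:,0]<.7)&(P[:,1]>-.5)&(P[:,1]<-.08)
    kn=V&(P[:,2]>.105)&(C.max(1)<70)&(P[:,1]>-.25)
    print(" knob",kn.sum(),P[kn].mean(0),P[kn].min(0),P[kn].max(0))
    kt=kn&(P[:,2]>.136); print("  knobtop",kt.sum(),P[kt].mean(0),P[kt].min(0),P[kt].max(0))
    grn=V&(C[:,1]>C[:,0]*1.2)
    print(" box top",rect(P[grn&(P[:,2]>.133)]))
    sl=V&(C[:,1]<C[:,0]*1.12)&(C.min(1)>90)
    for a,b in((.015,.027),(.027,.04),(.04,.05),(.05,.058),(.058,.07)):
        q=P[sl&(P[:,2]>a)&(P[:,2]<b)]
        if len(q)>8: print("  grey",a,b,len(q),rect(q),np.median(q,0))
im=np.load("top.npy",allow_pickle=True).item()
cv2.imwrite("pics/crop_view.png",cv2.resize(im["frame"][170:280,440:620,::-1],(800,489),interpolation=cv2.INTER_CUBIC))
E
python3 meas.py
```

```text
scene table z -0.000279242081622888
 racktop (array([559.6, 267.2]), array([122. , 183.7]), 89.6) 0.061618491349052285
 pane top 0.505 131 [0.5091 0.2692 0.1211] 0.22140203932099256 0.31224430889277965 1.2721462369253098 [0.1174 0.1211 0.1254]
 pane top 0.555 90 [0.5607 0.2684 0.121 ] 0.23831829287393919 0.2994184102652791 0.24501855389779892 [0.1175 0.1207 0.1251]
 pane top 0.61 138 [0.6126 0.2663 0.1208] 0.22028337600744552 0.3114211135629385 0.3775011996413679 [0.1175 0.1209 0.1242]
 knob 182 [ 0.552  -0.1845  0.1279] [ 0.4729 -0.2499  0.1052] [ 0.6117 -0.1256  0.1491]
  knobtop 64 [ 0.5907 -0.1465  0.1416] [ 0.4798 -0.2494  0.136 ] [ 0.6117 -0.1259  0.1491]
 box top (array([ 513.4, -251.4]), array([307.1,  68.4]), 62.3)
  grey 0.015 0.027 138 (array([ 564.6, -259.9]), array([282.6,  69.1]), 75.9) [ 0.5609 -0.3338  0.0197]
  grey 0.027 0.04 637 (array([ 556.2, -262.9]), array([296.5,  85.6]), 73.5) [ 0.5948 -0.1808  0.0336]
  grey 0.04 0.05 150 (array([ 548.9, -269.6]), array([288.2,  65.7]), 57.1) [ 0.5706 -0.2518  0.0444]
  grey 0.05 0.058 149 (array([ 546.6, -270.7]), array([28
[... 700 characters left out ...]
5 ] [ 0.6059 -0.1273  0.1479]
  knobtop 111 [ 0.5797 -0.1522  0.1427] [ 0.4714 -0.2497  0.136 ] [ 0.6059 -0.1273  0.1479]
 box top (array([ 508.3, -251.3]), array([305.2,  71.3]), 62.8)
  grey 0.015 0.027 295 (array([ 553. , -270.4]), array([311.2, 102.6]), 62.8) [ 0.5346 -0.3306  0.0207]
  grey 0.027 0.04 1301 (array([ 578.5, -208.2]), array([170.1,  61.6]), 76.0) [ 0.5718 -0.1932  0.034 ]
  grey 0.04 0.05 40 (array([ 569.8, -208.3]), array([146.7,  38. ]), 72.0) [ 0.5779 -0.1788  0.0428]
  grey 0.05 0.058 182 (array([ 538.7, -273.8]), array([287.7,  57.4]), 57.5) [ 0.5765 -0.2248  0.0554]
  grey 0.058 0.07 403 (array([ 543. , -275.1]), array([296.2,  65.7]), 57.5) [ 0.5751 -0.2291  0.0629]
```

View pics/crop_view.png

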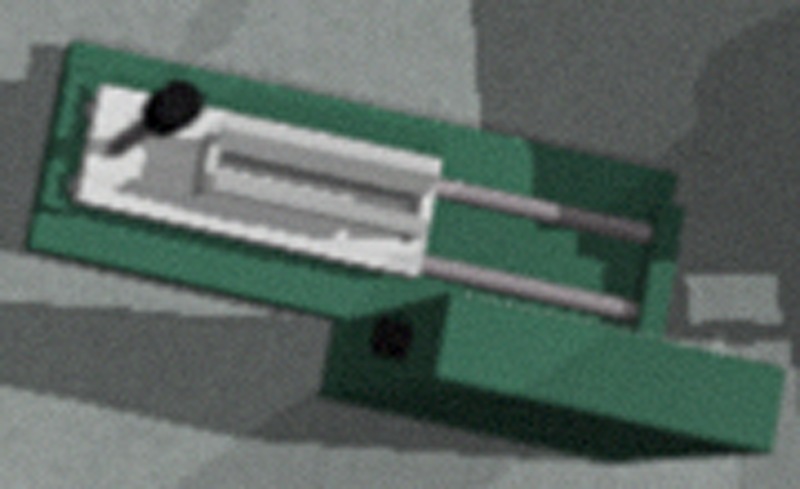

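The crop shows the carriage at the loading end of the rail. Its slot runs from about crop (215,150) to (425,215), the knob is at crop (172,107), and the light box is at lower right. Next I'll fit the carriage axes numerically.

```bash
cat > meas2.py <<'E'
from h import *
np.set_printoptions(precision=1,suppress=True,linewidth=200)
for n in ["scene","top"]:
    im=np.load(f"{n}.npy",allow_pickle=True).item()
    P,uv=cloud(im); C=im["frame"][uv[:,1],uv[:,0]].astype(int)
    V=(P[:,0]>.5)&(P[:,0]<.67)&(P[:,1]>-.34)&(P[:,1]<-.08)
    kn=V&(P[:,2]>.105)&(C.max(1)<70)&(P[:,1]>-.16)&(P[:,0]>.57)
    print(n,"knob",kn.sum(),1e3*P[kn].min(0),1e3*P[kn].max(0),1e3*(P[kn].min(0)+P[kn].max(0))/2)
    bright=V&(C.max(1)-C.min(1)<25)&(C.min(1)>80)
    pl=P[bright&(abs(P[:,2]-.034)<.006)]
    (c,s,a)=cv2.minAreaRect((pl[:,:2]*1000).astype(np.float32)); print(" plate",c,s,a)
    yaw=np.radians((a if s[0]>s[1] else a+90)-90); 
    if yaw<-1: yaw+=np.pi
    for yw in (yaw,np.radians(-12.7)):
        ex=np.array([np.cos(yw),np.sin(yw)]); ey=np.array([-ex[1],ex[0]])
        q=P[V&(P[:,2]>.058)&(P[:,2]<.068)&(C[:,1]<C[:,0]*1.15)&(C.min(1)>60)]
        X=1e3*q[:,:2]@ex; Y=1e3*q[:,:2]@ey; k=1e3*(P[kn].min(0)+P[kn].max(0))/2
        print(" yaw",np.degrees(yw),"knob x'y'",k[:2]@ex,k[:2]@ey,"lips n",len(q),"x' pct",np.percentile(X,[1,10,25,50,75,90,99]),"y'",np.percentile(Y,[1,10,50,90,99]))
        print("  hist",np.histogram(X,bins=np.arange(X.min()//2*2,X.max()+2,2))[0],X.min()//2*2)
        X=1e3*pl[:,:2]@ex; Y=1e3*pl[:,:2]@ey; print("  plate x'",np.percentile(X,[.5,99.5]),Y.min(),Y.max())
E
python3 meas2.py
```

```text
scene knob 100 [ 590.1 -151.8  113.1] [ 611.7 -125.6  149.1] [ 600.9 -138.7  131.1]
 plate (566.9412841796875, -221.75856018066406) (209.656005859375, 86.28551483154297) 75.27838897705078
 yaw -14.721611022949219 knob x'y' 616.4115425478791 18.52016682851844 lips n 188 x' pct [561.4 564.8 603.  607.2 627.8 630.8 633.1] y' [-166.1 -126.8  -75.5  -25.5   23.5]
  hist [ 4 10  7  1  0  0  0  0  0  0  0  0  0  0  0  0  0  0  0  4 13 20 28 11  8  5  3  3  2  4  2  1  4 12 19 16 11] 560.0
  plate x' [562.4 646.8] -175.23396652793778 34.42205587192415
 yaw -12.7 knob x'y' 616.6812090291185 -3.236169957939168 lips n 188 x' pct [556.3 559.6 599.8 604.3 624.5 628.  629.9] y' [-185.8 -147.2  -97.1  -47.3    1.9]
  hist [ 2  9 10  1  0  0  0  0  0  0  0  0  0  0  0  0  0  0  0  0  2  9 15 25 19 11  5  4  0  2  2  2  6  2 10 15 17 18  2] 554.0
  plate x' [556.7 645.4] -194.99269281145428 13.178706133695263
top knob 122 [ 585.5 -147.4  116.6] [ 605.9 -127.3  147.9] [ 595.7 -137.4  132.3]
 plate (578.4786376953125, -208.19952392578125) (170.08323669433594, 61.63324737548828) 76.0295639038086
 yaw -13.970436096191406 knob x'y' 611.229556109735 10.482699883734837 lips n 397 x' pct [595.2 596.7 599.6 620.4 623.9 626.2 628.2] y' [-134.5 -125.6  -82.5  -38.2   10.7]
  hist [17 55 29 35 25  4  3  0  2  1  0  3 22 44 60 51 36 10] 594.0
  plate x' [581.3 641.6] -147.4256307626633 22.657607017119943
 yaw -12.7 knob x'y' 611.3117221864507 -3.07173833386963 lips n 397 x' pct [593.1 595.  597.9 618.2 621.9 624.3 626.6] y' [-148.2 -139.4  -95.8  -52.    -2.8]
  hist [22 45 36 32 23  7  0  3  0  2  2  5 17 43 61 53 40  6] 592.0
  plate x' [578.8 640.9] -161.19965467981743 9.369129081489653
```

Call:
jog_arm --pt "0 0 -4 0 0 0" --pt "0 0 -8 0 0 0" --pt "0 0 -10 0 0 0" --hand 0.45

```text
time_s: 1.15
position: [0.1275, -0.5356, 0.3051]
tool_rot: [[0.973, 0.232, 0.0], [0.232, -0.973, -0.006], [-0.001, 0.006, -1.0]]
ft_force: [0.3, 0.5, 0.4]
grip_width: 0.0518
gripper_force: 0.0
```

Call:
jog_arm --pt "4 -2 0 0 0 -7" --pt "8 -5 0 0 0 -14" --pt "11 -7.5 0 0 0 -21" --pt "14 -10.5 0 0 0 -28" --pt "17 -13.5 0 0 0 -35" --pt "20 -16.5 0 0 0 -42" --pt "23 -19.5 0 0 0 -49" --pt "26 -22.5 0 0 0 -56"

```text
time_s: 1.82
position: [0.3222, -0.2646, 0.3007]
tool_rot: [[0.347, 0.938, 0.0], [0.938, -0.347, -0.0], [-0.0, 0.001, -1.0]]
ft_force: [1.0, -0.1, -0.4]
grip_width: 0.0384
gripper_force: 0.0
```

```bash
cat > go.py <<'E'
import sys
from h import *
from scipy.spatial.transform import Rotation as Ro
np.set_printoptions(precision=4,suppress=True)
def delta(p,yaw,):
    "shift (cm) and rotvec (deg) in tool axes to reach TCP p, tool down, tool x at world angle yaw"
    o=env.observe(); R=np.array(o["tool_rot"]); c,s=np.cos(np.radians(yaw)),np.sin(np.radians(yaw))
    Rt=np.array([[c,s,0],[s,-c,0],[0,0,-1]])
    print("t",o["time_s"],"pos",o["position"],"q",o["q"],"F",o["ft_force"],"w",o["grip_width"])
    print("shift cm",R.T@(np.array(p)-o["position"])*100,"rot",np.degrees(Ro.from_matrix(R.T@Rt).as_rotvec()))
if __name__=="__main__":
    a=list(map(float,sys.argv[1:])); delta(a[:3],a[3])
E
python3 go.py .5585 .267 .30 90.2
python3 - <<'E'
from h import *
for n in ["scene","top"]:
    im=np.load(f"{n}.npy",allow_pickle=True).item()
    P,uv=cloud(im); C=im["frame"][uv[:,1],uv[:,0]].astype(int)
    V=(P[:,0]>.5)&(P[:,0]<.67)&(P[:,1]>-.34)&(P[:,1]<-.08)
    q=P[V&(P[:,2]>.058)&(P[:,2]<.068)&(C[:,1]<C[:,0]*1.15)&(C.min(1)>60)]*1e3
    y0=-13.5
    for it in range(4):
        ex=np.array([np.cos(np.radians(y0)),np.sin(np.radians(y0))]); ey=np.array([-ex[1],ex[0]])
        X=q[:,:2]@ex; Y=q[:,:2]@ey; m=611 if n=="top" else 616
        A=(abs(X-m)>7)&(abs(X-m)<20); s=np.sign(X-m)
        M=np.c_[(s<0)[A],(s>0)[A],Y[A]-Y[A].mean()].astype(float); w=np.linalg.lstsq(M,X[A],rcond=None)[0]
        print(n,y0,"lips",w[:2],(w[0]+w[1])/2,"slope deg",np.degrees(np.arctan(w[2])),Y[A].min(),Y[A].max()); y0-=np.degrees(np.arctan(w[2]))
E
```

```text
t 1.8167 pos [ 0.3222 -0.2646  0.3007] q [-55.7667   4.523   81.1954   0.0044  94.2488 -35.4824] F [ 1.0293 -0.1389 -0.4311] w 0.03841615470740927
shift cm [58.0564  3.7345  0.0567] rot [  0.0262   0.0206 -20.484 ]
scene -13.5 lips [602.60152346 627.79303773] 615.1972805927114 slope deg 0.24491082254736635 -140.81697712132112 -36.21452147775428
scene -13.744910822547366 lips [602.89797801 628.1618624 ] 615.5299202058534 slope deg 0.007916075213109783 -138.13259410208548 -33.536741025244964
scene -13.752826897760476 lips [602.90972306 628.17360414] 615.5416635992292 slope deg 5.243729716230283e-05 -138.04578636213694 -33.45017857994707
scene -13.752879335057639 lips [602.90980082 628.17368188] 615.5417413503358 slope deg 3.4735361831674574e-07 -138.04521132555706 -33.44960517489325
top -13.5 lips [598.33463813 623.02044359] 610.6775408608905 slope deg 0.39761012571154486 -140.97147127442878 -35.486478312113384
top -13.897610125711545 lips [598.83081645 623.520429  ] 611.1756227243993 slope deg 0.041659825894664534 -136.64739218383187 -31.327420172024667
top -13.939269951606208 lips [598.89138664 623.5810077 ] 611.2361971718547 slope deg 0.0002769004909234523 -136.19394988415567 -30.89156172568452
top -13.939546852097132 lips [598.89178813 623.58140928] 611.2365987042795 slope deg 1.8404804328588886e-06 -136.19093574670381 -30.888664649137645
```

Call:
jog_arm --pt "4 0.3 0 0 0 -5" --pt "8 0.5 0 0 0 -10" --pt "12 0.8 0 0 0 -15" --pt "16 1 0 0 0 -20" --pt "20 1.3 0 0 0 -20" --pt "24 1.5 0 0 0 -20" --pt "28 1.8 0 0 0 -20" --pt "32 2 0 0 0 -20"

```text
time_s: 2.48
position: [0.4534, 0.0281, 0.3007]
tool_rot: [[0.01, 1.0, 0.001], [1.0, -0.01, -0.0], [-0.0, 0.001, -1.0]]
ft_force: [1.7, -1.2, 0.5]
grip_width: 0.0385
gripper_force: 0.0
```

```bash
python3 go.py .5585 .267 .20 89.6
```

```text
t 2.4833 pos [0.4534 0.0281 0.3007] q [-11.4444   8.5892  76.4277  -0.0041  94.9446 -10.8478] F [ 1.6891 -1.1779  0.4658] w 0.0385203489305032
shift cm [24.0029 10.2525 10.0756] rot [ 0.0371  0.0113 -0.197 ]
```

Call:
jog_arm --pt "3.5 1.5 0 0 0 0" --pt "7 3 0 0 0 0" --pt "10.5 4.5 1 0 0 0" --pt "14 6 3 0 0 0" --pt "17.5 7.5 5 0 0 0" --pt "20 9 7 0 0 0" --pt "22 10 8 0 0 0" --pt "22 10 8 0 0 0"

```text
time_s: 3.15
position: [0.5552, 0.248, 0.2167]
tool_rot: [[0.007, 1.0, -0.005], [1.0, -0.007, -0.0], [-0.0, -0.005, -1.0]]
ft_force: [-0.2, 0.2, -0.3]
grip_width: 0.0385
gripper_force: 0.0
```

```bash
python3 go.py .5585 .267 .15 89.6
```

```text
t 3.15 pos [0.5552 0.248  0.2167] q [12.9006 27.3851 62.4611  0.0455 90.46   13.3239] F [-0.1917  0.1564 -0.3486] w 0.03847379152492678
shift cm [1.9103 0.3477 6.663 ] rot [-0.3084  0.0262 -0.0231]
```

Call:
jog_arm --pt "1 0.2 2.5 0 0 0" --pt "1.9 0.35 5 0 0 0" --pt "1.9 0.35 6.7 0 0 0" --pt "1.9 0.35 6.7 0 0 0" --pt "1.9 0.35 6.7 0 0 0"

```text
time_s: 3.57
position: [0.559, 0.2634, 0.1539]
tool_rot: [[0.011, 1.0, -0.001], [1.0, -0.011, -0.0], [-0.0, -0.001, -1.0]]
ft_force: [-0.3, -0.4, 1.1]
grip_width: 0.0385
gripper_force: 0.0
```

```bash
python3 go.py .5585 .267 .08 89.6; python3 - <<'E'
from h import *
im=env.get_image("scene"); np.save("scene1.npy",im,allow_pickle=True)
cv2.imwrite("pics/hover.png",cv2.resize(im["frame"][190:330,260:440,::-1],(771,600),interpolation=cv2.INTER_CUBIC))
E
```

```text
t 3.5667 pos [0.559  0.2634 0.1539] q [14.2739 30.6073 67.2777 -0.0061 82.147  14.8959] F [-0.2714 -0.3801  1.107 ] w 0.038469251774901715
shift cm [ 0.3594 -0.0466  7.3918] rot [-0.0294  0.014  -0.2211]
```

View pics/hover.png

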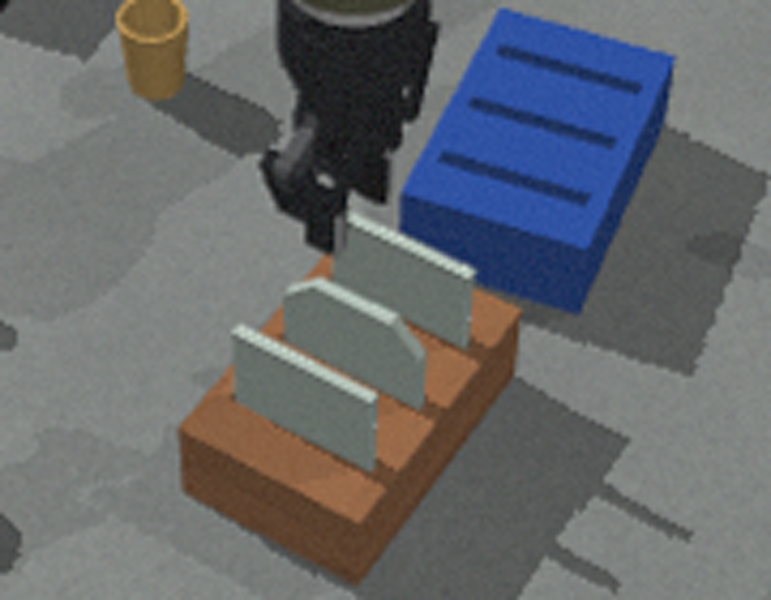

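```bash
python3 - <<'E'
from h import *
im=np.load("scene1.npy",allow_pickle=True).item()
P=[[.559,.2634,.154],[.559+.019,.2634,.157],[.559+.033,.2634,.157],[.559-.019,.2634,.157],[.559-.033,.2634,.157],[.5585,.267,.122],[.5607,.2684,.122]]
print((proj(im,P)-[260,190])*4.283)
p,uv=cloud(im); C=im["frame"][uv[:,1],uv[:,0]].max(1)
m=(abs(p[:,0]-.56)<.08)&(abs(p[:,1]-.265)<.05)&(p[:,2]>.145)&(p[:,2]<.175); q=p[m]
print(np.percentile(q,[1,50,99],axis=0))
E
```

```text
[[348.86078098 258.65849888]
 [330.52447439 277.49933243]
 [316.76019421 294.2829224 ]
 [367.04460739 232.96812232]
 [380.1986675  216.92855132]
 [354.0780697  298.46197959]
 [354.16232309 302.07025017]]Traceback (most recent call last):
  File "<stdin>", line 7, in <module>
    return _quantile_unchecked(
        a, q, axis, out, overwrite_input, method, keepdims, weights)
    return _ureduce(a,
                    func=_quantile_ureduce_func,
    ...<5 lines>...
                    overwrite_input=overwrite_input,
                    method=method)
    r = func(a, **kwargs)
    result = _quantile(arr,
                       quantiles=q,
    ...<2 lines>...
                       out=out,
                       weights=wgt)
    slices_having_nans = np.isnan(arr[-1, ...])
                                  ~~~^^^^^^^^^
IndexError: index -1 is out of bounds for axis 0 with size 0
```

```bash
python3 - <<'E'
from h import *
np.set_printoptions(precision=4,suppress=True)
im=np.load("scene1.npy",allow_pickle=True).item()
p,uv=cloud(im); C=im["frame"][uv[:,1],uv[:,0]].max(1)
b=(uv-[260,190])*4.283
for lo,hi in(((305,235),(350,252)),((305,215),(350,235)),((265,150),(350,215)),((360,160),(395,205))):
    m=(b>=lo).all(1)&(b<=hi).all(1)&(C<90); print(m.sum(), np.median(p[m],0), p[m].min(0),p[m].max(0))
E
```

```text
25 [0.5918 0.269  0.2013] [0.582  0.2588 0.1922] [0.5945 0.2745 0.2089]
31 [0.5935 0.2712 0.214 ] [0.5072 0.2309 0.115 ] [0.6146 0.275  0.2438]
265 [0.6127 0.2689 0.2587] [ 0.3693  0.1446 -0.0022] [0.6294 0.279  0.2913]
57 [0.5407 0.2685 0.2029] [0.5374 0.2595 0.1861] [0.5436 0.2751 0.2193]
```

Call:
jog_arm --pt "0.2 0 1.5 0 0 0" --pt "0.2 0 3 0 0 0" --pt "0.2 0 4.5 0 0 0" --pt "0.2 0 5.5 0 0 0" --pt "0.2 0 5.5 0 0 0"

```text
time_s: 4.03
position: [0.5588, 0.2654, 0.098]
tool_rot: [[0.011, 1.0, -0.001], [1.0, -0.011, -0.0], [-0.0, -0.001, -1.0]]
ft_force: [-0.2, -0.5, 0.3]
grip_width: 0.0383
gripper_force: 0.0
```

```bash
python3 go.py .559 .265 .076 89.6; python3 - <<'E'
from h import *
im=env.get_image("scene"); np.save("scene2.npy",im,allow_pickle=True)
cv2.imwrite("pics/down.png",cv2.resize(im["frame"][220:310,290:400,::-1],(733,600),interpolation=cv2.INTER_CUBIC))
E
```

```text
t 4.0333 pos [0.5588 0.2654 0.098 ] q [14.4579 33.4987 71.7655 -0.0037 74.8134 15.0906] F [-0.2198 -0.4624  0.2764] w 0.038349839447796796
shift cm [-0.0387  0.0246  2.1965] rot [-0.074   0.0235 -0.2317]
```

View pics/down.png

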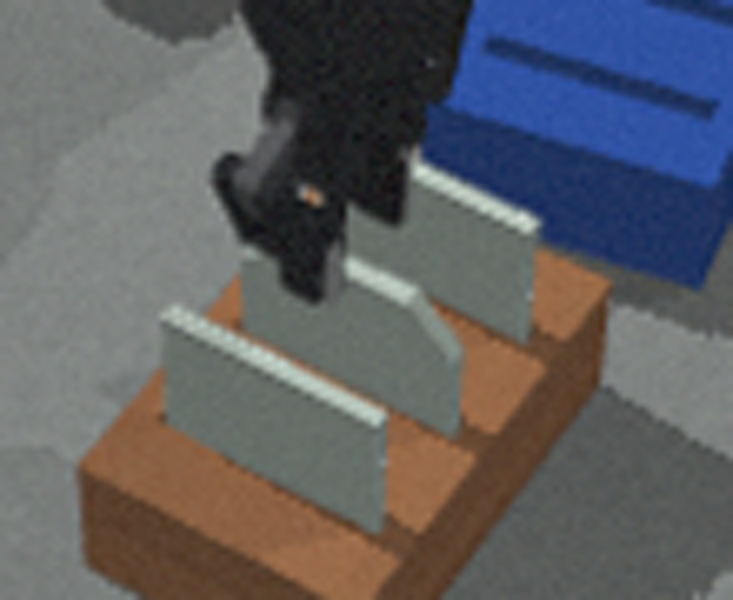

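The fingers straddle the clipped pane, with the front finger tip at crop (310,295) and clear of both plain panes. I'll lower further and grip.

Call:
jog_arm --pt "0 0 1 0 0 0" --pt "0 0 2 0 0 0" --pt "0 0 2.3 0 0 0" --pt "0 0 2.3 0 0 0"

```text
time_s: 4.42
position: [0.5586, 0.2657, 0.0745]
tool_rot: [[0.011, 1.0, -0.002], [1.0, -0.011, -0.0], [-0.0, -0.002, -1.0]]
ft_force: [0.9, -0.0, 0.5]
grip_width: 0.038
gripper_force: 0.0
```

Call:
jog_arm --pt "0 0 0 0 0 0" --pt "0 0 0 0 0 0" --pt "0 0 0 0 0 0" --pt "0 0 0 0 0 0" --pt "0 0 0 0 0 0" --pt "0 0 0 0 0 0" --pt "0 0 0 0 0 0" --pt "0 0 0 0 0 0" --hand 0 --newtons 40

```text
time_s: 5.08
position: [0.5593, 0.266, 0.076]
tool_rot: [[0.01, 1.0, 0.001], [1.0, -0.01, 0.0], [0.0, 0.001, -1.0]]
ft_force: [-0.6, -0.3, 5.2]
grip_width: 0.0069
gripper_force: 41.6
```

Call:
jog_arm --pt "0 0 -0.5 0 0 0" --pt "0 0 -1.5 0 0 0" --pt "0 0 -2.5 0 0 0" --pt "0 0 -3.5 0 0 0" --pt "0 0 -4.5 0 0 0" --pt "0 0 -5.5 0 0 0" --pt "0 0 -6.5 0 0 0" --pt "0 0 -7.5 0 0 0"

```text
time_s: 5.75
position: [0.559, 0.2659, 0.1517]
tool_rot: [[0.011, 1.0, 0.0], [1.0, -0.011, 0.0], [0.0, 0.0, -1.0]]
ft_force: [0.7, -0.2, -2.8]
grip_width: 0.0065
gripper_force: 40.5
```

Call:
jog_arm --pt "0 0 -1.5 0 0 0" --pt "0 0 -3 0 0 0" --pt "0 0 -4.5 0 0 0" --pt "0 0 -6 0 0 0" --pt "0 0 -7.5 0 0 0" --pt "0 0 -9 0 0 0" --pt "0 0 -9 0 0 0" --pt "0 0 -9 0 0 0"

```text
time_s: 6.42
position: [0.5591, 0.2659, 0.241]
tool_rot: [[0.011, 1.0, 0.001], [1.0, -0.011, 0.0], [0.0, 0.001, -1.0]]
ft_force: [-0.4, 0.2, -2.6]
grip_width: 0.0065
gripper_force: 40.6
```

```bash
python3 go.py .559 .265 .24 89.6; cat > held.py <<'E'
from h import *
import sys
np.set_printoptions(precision=4,suppress=True)
o=env.observe(); t=np.array(o["position"])
for n in ["scene","top"]:
    im=env.get_image(n); np.save(f"{n}_h.npy",im,allow_pickle=True)
    P,uv=cloud(im); C=im["frame"][uv[:,1],uv[:,0]].astype(int)
    R=np.array(o["tool_rot"]); L=(P-t)@R*1e3   # tool-frame mm
    g=(abs(L[:,0])<60)&(abs(L[:,1])<16)&(L[:,2]>-50)&(L[:,2]<110)&(C.min(1)>90)
    q=L[g]
    print(n,g.sum(),"x(width)",np.percentile(q[:,0],[0,2,98,100]),"y(thick)",np.percentile(q[:,1],[2,25,50,75,98]),"z",np.percentile(q[:,2],[0,2,98,100]))
    b=q[abs(q[:,0])>14]
    A=np.c_[b[:,0],b[:,2],np.ones(len(b))]; w=np.linalg.lstsq(A,b[:,1],rcond=None)[0]; print("  tilt x,z deg",np.degrees(w[:2]),"off",w[2], "mean",b.mean(0))
E
python3 held.py; python3 - <<'E'
from h import *
im=np.load("scene_h.npy",allow_pickle=True).item()
cv2.imwrite("pics/held.png",cv2.resize(im["frame"][150:310,260:440,::-1],(675,600),interpolation=cv2.INTER_CUBIC))
E
```

```text
t 6.4167 pos [0.5591 0.2659 0.241 ] q [14.4954 27.7304 57.9313  0.001  94.2655 15.0978] F [-0.4224  0.2006 -2.6161] w 0.0065371545967982175
shift cm [-0.0918 -0.0102  0.1044] rot [ 0.0702 -0.0198 -0.2023]
scene 1170 x(width) [-46.5159 -43.0335  45.0571  46.8995] y(thick) [-1.9769  4.0418  5.0787  6.0113  8.2966] z [-49.8465 -44.9354  61.6385  67.1693]
  tilt x,z deg [-0.8591  0.2241] off 4.741406950547716 mean [4.7831 4.7025 8.4011]
top 18 x(width) [-18.732  -18.1993 -11.2028 -11.1424] y(thick) [-9.1394 -4.3717 -3.4478 -0.8137  1.2021] z [-46.8314 -46.6235 -39.6124 -39.4267]
  tilt x,z deg [ 14.121  -41.8697] off -30.31834755732587 mean [-16.2551  -1.7927 -44.5174]
```

View pics/held.png

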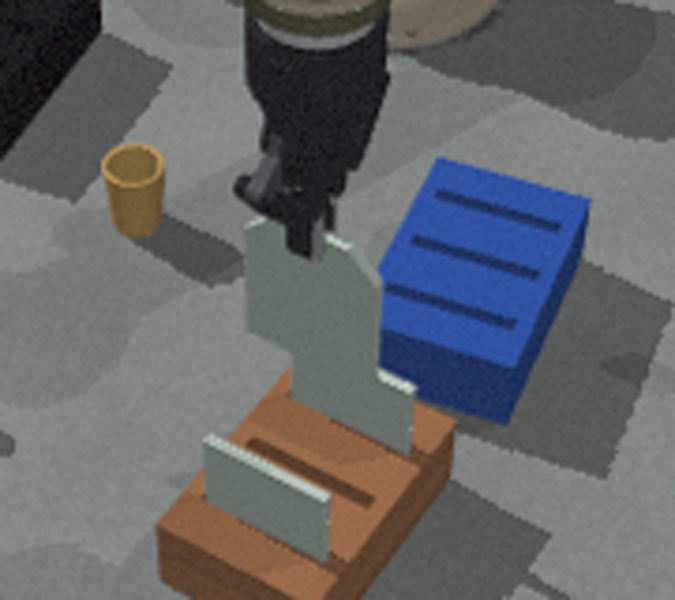

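The clipped pane hangs upright from the gripper at crop (315,330), its slot is now empty, and both plain panes are still in the rack. I'll carry it over to the viewer.

Call:
jog_arm --pt "-1.5 0 -1 0 0 0" --pt "-4.5 0 -2 0 0 0" --pt "-8 0.2 -2 0 0 0" --pt "-11.5 0.4 -2 0 0 0" --pt "-15 0.6 -2 0 0 0" --pt "-18.5 0.8 -2 0 0 0" --pt "-22 1 -2 0 0 0" --pt "-25.5 1 -2 0 0 0"

```text
time_s: 7.18
position: [0.5659, 0.0085, 0.2603]
tool_rot: [[0.011, 1.0, -0.001], [1.0, -0.011, -0.0], [-0.0, -0.001, -1.0]]
ft_force: [1.0, -0.2, -2.8]
grip_width: 0.0067
gripper_force: 40.5
```

Call:
jog_arm --pt "-3.5 0 0 0 0 2" --pt "-7 0.1 0 0 0 4" --pt "-10.5 0.3 0 0 0 6" --pt "-14 0.4 0 0 0 8" --pt "-17.5 0.6 0 0 0 10" --pt "-21 0.6 0 0 0 12" --pt "-23 0.6 0 0 0 13.2" --pt "-24 0.6 0 0 0 13.2"

```text
time_s: 7.85
position: [0.5688, -0.2326, 0.2597]
tool_rot: [[0.243, 0.97, -0.002], [0.97, -0.243, 0.0], [-0.0, -0.002, -1.0]]
ft_force: [0.5, 0.4, -2.1]
grip_width: 0.007
gripper_force: 40.5
```

```bash
python3 go.py .5756 -.229 .165 76.15
```

```text
t 7.85 pos [ 0.5688 -0.2326  0.2597] q [-33.2452  26.9228  56.321   -0.0337  96.8399 -19.2144] F [ 0.4906  0.4326 -2.1282] w 0.007024158973114226
shift cm [0.5127 0.5833 9.4663] rot [-0.0901  0.0039 -0.1848]
```

Call:
jog_arm --pt "0.3 0.3 2 0 0 0" --pt "0.5 0.6 4 0 0 0" --pt "0.5 0.6 6 0 0 0" --pt "0.5 0.6 8 0 0 0" --pt "0.5 0.6 9.5 0 0 0" --pt "0.5 0.6 9.5 0 0 0" --pt "0.5 0.6 9.5 0 0 0"

```text
time_s: 8.43
position: [0.5766, -0.2253, 0.1655]
tool_rot: [[0.238, 0.971, -0.001], [0.971, -0.238, 0.001], [0.001, -0.001, -1.0]]
ft_force: [-0.6, 0.2, -1.1]
grip_width: 0.0068
gripper_force: 40.5
```

```bash
python3 go.py .5756 -.229 .165 76.15; python3 held.py; python3 - <<'E'
from h import *
np.set_printoptions(precision=1,suppress=True,linewidth=180)
o=env.observe(); t=np.array(o["position"]); R=np.array(o["tool_rot"])
for n in ["scene","top"]:
    im=np.load(f"{n}_h.npy",allow_pickle=True).item(); P,uv=cloud(im); C=im["frame"][uv[:,1],uv[:,0]].astype(int)
    L=(P-t)@R*1e3
    g=(abs(L[:,0])<75)&(abs(L[:,1])<22)&(P[:,2]>.058)&(P[:,2]<.069)&(C[:,1]<C[:,0]*1.15)&(C.min(1)>60)
    q=L[g]; print(n,"lips",g.sum(),np.percentile(q[:,0],[1,99]),np.histogram(q[:,1],bins=np.arange(-22,23,2)))
    for s in(-1,1):
        a=q[(q[:,1]*s>5)&(q[:,1]*s<21)]
        if len(a)>8: print("  lip",s,len(a),np.median(a[:,1]),"slope",np.degrees(np.polyfit(a[:,0],a[:,1],1)[0]))
    k=(L[:,0]>70)&(L[:,0]<115)&(abs(L[:,1])<20)&(P[:,2]>.118)&(P[:,2]<.15)&(C.max(1)<75); q=L[k]
    if k.sum()>5: print("  knob",k.sum(),(q.min(0)+q.max(0))/2,q.min(0),q.max(0))
im=np.load("top_h.npy",allow_pickle=True).item(); im2=np.load("scene_h.npy",allow_pickle=True).item()
a=cv2.resize(im["frame"][160:280,440:600,::-1],(640,480),interpolation=cv2.INTER_CUBIC)
b=cv2.resize(im2["frame"][130:250,130:250,::-1],(480,480),interpolation=cv2.INTER_CUBIC)
cv2.imwrite("pics/over.png",cv2.resize(np.hstack([a[:,:320*2],b]),(800,343)))
E
```

```text
t 8.4333 pos [ 0.5766 -0.2253  0.1655] q [-32.2897  30.2504  65.9512   0.0077  83.8796 -18.5412] F [-0.5502  0.1745 -1.1078] w 0.006831893555542294
shift cm [-0.3809 -0.0087  0.0469] rot [-0.0746 -0.033   0.1007]
scene 654 x(width) [-59.6473 -48.2515  49.1965  53.2606] y(thick) [-10.9081   2.6614   5.843    6.9033  15.1038] z [-48.8255 -45.1991 109.0179 109.9159]
  tilt x,z deg [-1.322  -1.8182] off 5.296534600525519 mean [13.551   3.9691 31.9779]
top 312 x(width) [-35.8894 -32.2986  47.1245  48.444 ] y(thick) [-15.783  -10.081   -0.4887   4.2504  11.6529] z [-49.7599 -49.1843 109.7309 109.9938]
  tilt x,z deg [ 4.2938 -0.6209] off -2.7625997964302225 mean [22.3142 -1.6093 47.8867]
scene lips 123 [-55.5  50.2] (array([ 0,  0,  2,  0, 11, 26, 12,  7,  1,  0,  0,  0,  0,  0,  2,  5, 11, 21, 19,  6,  0,  0]), array([-22, -20, -18, -16, -14, -12, -10,  -8,  -6,  -4,  -2,   0,   2,   4,   6,   8,  10,  12,  14,  16,  18,  20,  22]))
  lip -1 59 -10.806318676191363 slope -0.9199474066273802
  lip 1 64 13.518080452257934 slope -0.45452986403774587
  knob 97 [88.9  1.7 33.6] [73.4 -9.  18.7] [104.4  12.3  48.5]
top lips 201 [-34.3  48.8] (array([ 0, 39, 38, 24, 24, 13,  0,  0,  0,  0,  0,  3, 12, 25,  8,  5,  6,  4,  0,  0,  0,  0]), array([-22, -20, -18, -16, -14, -12, -10,  -8,  -6,  -4,  -2,   0,   2,   4,   6,   8,  10,  12,  14,  16,  18,  20,  22]))
  lip -1 138 -16.447735238034923 slope 0.08745445600393119
  lip 1 37 7.44969845288788 slope 3.6681626782510603
  knob 125 [90.6 -3.4 32.8] [ 80.6 -13.9  17.9] [100.6   7.1  47.7]
```

View pics/over.png

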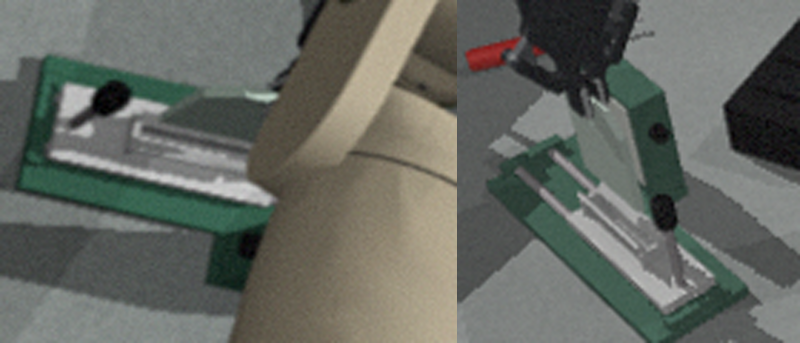

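The left (top) view shows the pane hanging above the carriage slot, with the knob at (110,97). The right (scene) view shows it above the slot, with the knob at (663,212). One clean measurement of pane against slot comes next.

```bash
python3 - <<'E'
from h import *
np.set_printoptions(precision=1,suppress=True,linewidth=180)
o=env.observe(); t=np.array(o["position"]); R=np.array(o["tool_rot"])
for n in ["scene","top"]:
    im=np.load(f"{n}_h.npy",allow_pickle=True).item(); P,uv=cloud(im); C=im["frame"][uv[:,1],uv[:,0]].astype(int)
    L=(P-t)@R*1e3
    g=(abs(L[:,0])<60)&(abs(L[:,1])<12)&(L[:,2]>-15)&(L[:,2]<58)&(C.min(1)>70)
    q=L[g]; print(n,g.sum(),"y",np.percentile(q[:,1],[10,50,90]))
    for z in range(0,56,8):
        a=q[abs(q[:,2]-z)<4]
        if len(a): print("   z",z,len(a),"x",a[:,0].min(),a[:,0].max(),"y med",np.median(a[:,1]))
    b=q[abs(q[:,1]-np.median(q[:,1]))<4]; print("  slopes deg x,z",np.degrees(np.linalg.lstsq(np.c_[b[:,0],b[:,2],np.ones(len(b))],b[:,1],rcond=None)[0][:2]))
    k=(L[:,0]>70)&(L[:,0]<115)&(abs(L[:,1])<20)&(P[:,2]>.12)&(P[:,2]<.14)&(C.max(1)<60); a=L[k]; print("  knob x",np.percentile(a[:,0],[0,5,50,95,100]),"y",np.percentile(a[:,1],[0,5,50,95,100]))
    k=(L[:,0]>-75)&(L[:,0]<75)&(abs(L[:,1])<20)&(P[:,2]>.05)&(P[:,2]<.068); a=L[k]; print("  lipspan",np.histogram(a[:,0],bins=np.arange(-76,77,4)))
E
```

```text
scene 343 y [2.3 5.1 6.4]
   z 0 49 x -44.494279523196596 49.663398180560435 y med 5.1081555666423135
   z 8 35 x -41.63013906448127 48.86748478117457 y med 5.161485925348101
   z 16 37 x -40.634694653266635 51.18041939631543 y med 5.017191383258676
   z 24 40 x -44.11393941827753 53.026724121959816 y med 5.330879282263869
   z 32 42 x -47.34636399517865 51.40204629284747 y med 5.390940045521351
   z 40 37 x -40.77226258230104 48.76207384423771 y med 5.282300986305455
   z 48 32 x -45.60445762977418 49.54115026186078 y med 4.900468731311187
  slopes deg x,z [-0.5 -0.1]
  knob x [ 73.4  90.6  97.4 102.6 104.4] y [-9.  -7.4  3.4 11.1 11.7]
  lipspan (array([ 0,  0,  0,  0,  3, 12,  9,  7,  9,  5,  9,  8,  5,  7,  6,  8,  9,  6, 10,  6,  9, 11,  9,  9, 12,  5,  6, 11,  9,  8, 14, 16,  5,  0,  0,  0,  0,  0]), array([-76, -72, -68, -64, -60, -56, -52, -48, -44, -40, -36, -32, -28, -24, -20, -16, -12,  -8,  -4,   0,   4,   8,  12,  16,  20,  24,  28,  32,  36,  40,  44,  48,  52,  56,
        60,  64,  68,  72,  76]))
top 48 y [-5.4 -2.5  1.7]
   z 0 4 x 45.905822853014534 47.732435966735
[... 262 characters left out ...]
 x 47.08776312937612 47.69618607889656 y med -2.130246973718399
   z 40 4 x 46.95431000368472 47.366400239175874 y med -1.6107670527891098
   z 48 5 x 46.72319876243754 47.847494449645986 y med -2.9808563477101693
  slopes deg x,z [ 4.  -1.3]
  knob x [ 86.4  88.5  95.9  99.8 100.2] y [-13.9 -13.4  -9.8  -1.4   2.4]
  lipspan (array([ 0,  0,  0,  0,  0,  0,  0,  0,  0,  3,  7, 14, 10, 16, 14,  8, 13, 13, 15, 14,  9, 15, 11, 13, 13, 11, 14, 11, 21, 19, 26, 33,  0,  0,  0,  0,  0,  0]), array([-76, -72, -68, -64, -60, -56, -52, -48, -44, -40, -36, -32, -28, -24, -20, -16, -12,  -8,  -4,   0,   4,   8,  12,  16,  20,  24,  28,  32,  36,  40,  44,  48,  52,  56,
        60,  64,  68,  72,  76]))
```

Call:
jog_arm --pt "-0.3 0 0.5 0 0 0" --pt "-0.5 0 1.2 0 0 0" --pt "-0.5 0 2 0 0 0" --pt "-0.5 0 2.7 0 0 0" --pt "-0.5 0 3.4 0 0 0" --pt "-0.5 0 4 0 0 0" --pt "-0.5 0 4.3 0 0 0" --pt "-0.5 0 4.3 0 0 0"

```text
time_s: 9.2
position: [0.5754, -0.2305, 0.1216]
tool_rot: [[0.239, 0.971, -0.001], [0.971, -0.239, 0.001], [0.001, -0.001, -1.0]]
ft_force: [-0.8, 0.3, -2.7]
grip_width: 0.0069
gripper_force: 40.5
```

Call:
jog_arm --pt "0 0 0.3 0 0 0" --pt "0 0 0.6 0 0 0" --pt "0 0 0.9 0 0 0" --pt "0 0 1.2 0 0 0" --pt "0 0 1.4 0 0 0" --pt "0 0 1.4 0 0 0"

```text
time_s: 9.7
position: [0.5755, -0.2306, 0.108]
tool_rot: [[0.239, 0.971, -0.001], [0.971, -0.239, 0.0], [0.0, -0.001, -1.0]]
ft_force: [-0.9, 0.4, -1.9]
grip_width: 0.0069
gripper_force: 40.5
```

Call:
jog_arm --pt "0 0 0.2 0 0 0" --pt "0 0 0.4 0 0 0" --pt "0 0 0.6 0 0 0" --pt "0 0 0.75 0 0 0" --pt "0 0 0.85 0 0 0" --pt "0 0 0.85 0 0 0"

```text
time_s: 10.2
position: [0.5756, -0.2307, 0.0997]
tool_rot: [[0.239, 0.971, -0.0], [0.971, -0.239, 0.0], [0.0, -0.0, -1.0]]
ft_force: [-2.1, -0.4, -2.6]
grip_width: 0.0068
gripper_force: 40.5
```

Call:
jog_arm --pt "0 0 0.1 0 0 0" --pt "0 0 0.15 0 0 0" --pt "0 0 0.15 0 0 0"

```text
time_s: 10.45
position: [0.5756, -0.2307, 0.0984]
tool_rot: [[0.239, 0.971, -0.0], [0.971, -0.239, 0.0], [0.0, -0.0, -1.0]]
ft_force: [-1.1, -0.2, -2.4]
grip_width: 0.0069
gripper_force: 40.6
```

Call:
jog_arm --pt "0 0 0.1 0 0 0" --pt "0 0 0.15 0 0 0" --pt "0 0 0.15 0 0 0"

```text
time_s: 10.7
position: [0.576, -0.2309, 0.098]
tool_rot: [[0.239, 0.971, 0.001], [0.971, -0.239, -0.001], [-0.001, 0.001, -1.0]]
ft_force: [-2.5, 0.5, 4.6]
grip_width: 0.0067
gripper_force: 41.6
```

Call:
jog_arm --pt "0 0 0 0 0 0" --pt "0 0 0 0 0 0" --pt "0 0 0 0 0 0" --pt "0 0 0 0 0 0" --pt "0 0 0 0 0 0" --pt "0 0 0 0 0 0" --hand 0.4

```text
time_s: 11.2
position: [0.5757, -0.2307, 0.097]
tool_rot: [[0.239, 0.971, 0.0], [0.971, -0.239, 0.0], [0.0, 0.0, -1.0]]
ft_force: [-0.2, -0.2, -0.3]
grip_width: 0.034
gripper_force: 0.0
```

Call:
jog_arm --pt "0 0 -0.5 0 0 0" --pt "0 0 -2 0 0 0" --pt "0 0 -4 0 0 0" --pt "0 0 -6 0 0 0" --pt "0 0 -9 0 0 0" --pt "0 0 -12 0 0 0" --pt "0 0 -12 0 0 0"

```text
time_s: 11.78
position: [0.5774, -0.2317, 0.2238]
tool_rot: [[0.238, 0.971, 0.009], [0.971, -0.238, -0.006], [-0.004, 0.011, -1.0]]
ft_force: [0.1, -0.3, 0.1]
grip_width: 0.0341
gripper_force: 0.0
```

```bash
cat > pane.py <<'E'
from h import *
np.set_printoptions(precision=1,suppress=True,linewidth=180)
yw=np.radians(-13.85); ex=np.array([np.cos(yw),np.sin(yw)]); ey=np.array([-ex[1],ex[0]])
for n in ["scene","top"]:
    im=env.get_image(n); np.save(f"{n}_p.npy",im,allow_pickle=True); P,uv=cloud(im); C=im["frame"][uv[:,1],uv[:,0]].astype(int)
    X=1e3*P[:,:2]@ex; Y=1e3*P[:,:2]@ey; Z=1e3*P[:,2]
    k=(Y>-60)&(Y<40)&(abs(X-613)<25)&(Z>118)&(Z<152)&(C.max(1)<60); print(n,"knob",k.sum(),X[k].min(),X[k].max(),Y[k].min(),Y[k].max(),Z[k].max())
    m=(abs(X-613)<25)&(Y>-310)&(Y<-20)&(Z>70)&(Z<152)&(C.min(1)>80); a=np.c_[X,Y,Z][m]
    print("  pane pts",len(a),"min/max",np.percentile(a,[1,50,99],axis=0).tolist())
    for z in (80,100,120,137,144):
        b=a[abs(a[:,2]-z)<4]; 
        if len(b): print("   z",z,len(b),"x med",np.median(b[:,0]),"y",b[:,1].min(),b[:,1].max())
E
python3 pane.py; python3 go.py .5756 -.229 .2 76.15
```

```text
scene knob 91 604.860452540343 627.6256950249393 -2.230137688691533 21.718076322199693 147.41932652086243
  pane pts 378 min/max [[610.2306180766267, -128.8848758513505, 71.26094008045274], [618.4465502697251, -75.49989971197516, 112.09805874408252], [621.4413322754928, -37.49962700922039, 145.88123333198718]]
   z 80 34 x med 619.230532995138 y -125.32622634809265 -38.06229593692687
   z 100 28 x med 618.6769674221032 y -128.30858274696462 -37.70041432921433
   z 120 35 x med 618.4647770300719 y -131.83228978222078 -36.20569453213199
   z 137 38 x med 618.0796301711645 y -115.46887091570463 -48.29371815713333
   z 144 49 x med 615.524741638663 y -112.1972694766586 -51.152492080317145
top knob 118 600.4494443338162 621.4568292307309 0.1793604349014397 19.428311937654644 147.09247204938157
  pane pts 218 min/max [[607.7971072231085, -126.09119630282332, 72.54707106963944], [612.3244842690499, -74.71409336049469, 142.1750777693137], [616.8059776590388, -38.68902377307143, 147.01602273202587]]
   z 80 3 x med 613.3205369209095 y -127.34487400777168 -38.69693511484463
   z 100 1 x med 614.0873486927081 y -38.68740337776849 -38.68740337776849
   z 120 5 x med 613.7424110476907 y -41.36178979795236 -38.77333059008025
   z 137 44 x med 612.0651422061756 y -120.75133715970874 -45.782521715893445
   z 144 135 x med 611.8312462229702 y -114.78066067461145 -52.01479178324535
t 11.8833 pos [ 0.5759 -0.2309  0.2182] q [-32.7613  28.4283  60.4194  -0.0002  91.0086 -18.9558] F [ 0.4786  0.3295 -1.1259] w 0.03395247859974217
shift cm [ 0.1754 -0.0771  1.8206] rot [0.1359 0.0469 0.0445]
```

The pane stands fully down in the slot and upright: top edge at z ≈ 0.144, width y' from −127 to −38. Next I'll put the shut fingers behind the knob.

Call:
jog_arm --pt "3 0 -0.5 0 0 0" --pt "6 0 -0.5 0 0 0" --pt "9 0 -0.5 0 0 0" --pt "12 0 -0.5 0 0 0" --pt "14.5 0 -0.5 0 0 0" --pt "15.5 0 -0.5 0 0 0" --pt "15.5 0 -0.5 0 0 0" --hand 0

```text
time_s: 12.47
position: [0.6126, -0.0782, 0.2209]
tool_rot: [[0.236, 0.972, -0.002], [0.972, -0.236, 0.001], [0.0, -0.002, -1.0]]
ft_force: [0.1, -0.3, 0.2]
grip_width: 0.0001
gripper_force: 0.0
```

Call:
jog_arm --pt "0 0 2 0 0 0" --pt "0 0 4 0 0 0" --pt "0 0 6 0 0 0" --pt "0 0 8 0 0 0" --pt "0 0 9.7 0 0 0" --pt "0 0 9.7 0 0 0" --pt "0 0 9.7 0 0 0"

```text
time_s: 13.05
position: [0.6121, -0.0813, 0.1244]
tool_rot: [[0.24, 0.971, -0.002], [0.971, -0.24, 0.0], [-0.0, -0.002, -1.0]]
ft_force: [0.4, 1.0, 0.7]
grip_width: 0.0001
gripper_force: 0.0
```

```bash
python3 go.py .6117 -.084 .12 76.15
```

```text
t 13.05 pos [ 0.6121 -0.0813  0.1244] q [-18.5312  32.0065  69.8531  -0.0161  78.263   -4.6532] F [0.4023 0.9658 0.6897] w 0.0001400793537023075
shift cm [-0.2684  0.0275  0.4359] rot [-0.1235  0.0057 -0.0247]
```

Call:
jog_arm --pt "-0.8 0 0.4 0 0 0" --pt "-1.6 0 0.4 0 0 0" --pt "-2.4 0 0.4 0 0 0" --pt "-3 0 0.4 0 0 0" --pt "-3.5 0 0.4 0 0 0" --pt "-4 0 0.4 0 0 0" --pt "-4.5 0 0.4 0 0 0" --pt "-5 0 0.4 0 0 0"

```text
time_s: 13.72
position: [0.6006, -0.1292, 0.1211]
tool_rot: [[0.239, 0.971, 0.0], [0.971, -0.239, -0.0], [0.0, 0.0, -1.0]]
ft_force: [0.0, -0.2, -0.1]
grip_width: -0.0001
gripper_force: 0.0
```

```bash
python3 go.py .6117 -.084 .12 76.15; python3 pane.py
```

```text
t 13.7167 pos [ 0.6006 -0.1292  0.1211] q [-23.1681  31.8124  70.7985   0.0018  77.3816  -9.3655] F [ 0.0184 -0.1864 -0.1463] w -9.315621390040133e-05
shift cm [ 4.6551 -0.0022  0.1112] rot [ 0.0077 -0.0005  0.047 ]
scene knob 63 603.111420891918 627.3152147827925 5.218398643527335 23.279534305353945 146.49358455701832
  pane pts 236 min/max [[612.2716134333502, -129.07106279639348, 71.03800858526316], [619.7863226480011, -71.00925145721642, 97.16396999957323], [621.9549075132933, -36.59814663374141, 141.42578317852036]]
   z 80 35 x med 619.5190688778027 y -127.09161914598124 -35.033835267385584
   z 100 38 x med 619.9117161226109 y -133.39677170881936 -39.506104624184346
   z 120 23 x med 619.7798627504127 y -83.19110290346448 -37.76156847356132
   z 137 3 x med 617.5295976479541 y -117.36472801389854 -112.06810656852865
   z 144 4 x med 615.7731287790848 y -112.06810656852865 -102.4760314645673Traceback (most recent call last):
  File "pane.py", line 7, in <module>
    k=(Y>-60)&(Y<40)&(abs(X-613)<25)&(Z>118)&(Z<152)&(C.max(1)<60); print(n,"knob",k.sum(),X[k].min(),X[k].max(),Y[k].min(),Y[k].max(),Z[k].max())
                                                                                           ~~~~~~~~^^
    return umr_minimum(a, axis, None, out, keepdims, initial, where)
ValueError: zero-size array to reduction operation minimum which has no identity
```

```bash
python3 - <<'E'
from h import *
im=np.load("scene_p.npy",allow_pickle=True).item()
cv2.imwrite("pics/push.png",cv2.resize(im["frame"][150:260,140:260,::-1],(654,600),interpolation=cv2.INTER_CUBIC))
print((proj(im,[[.6006,-.1292,.1211],[.598,-.138,.144],[.598,-.138,.114]])-[140,150])*5.45)
E
```

```text
[[352.34534746 316.81829618]
 [333.63269585 272.26084981]
 [344.6102737  317.26291685]]
```

View pics/push.png

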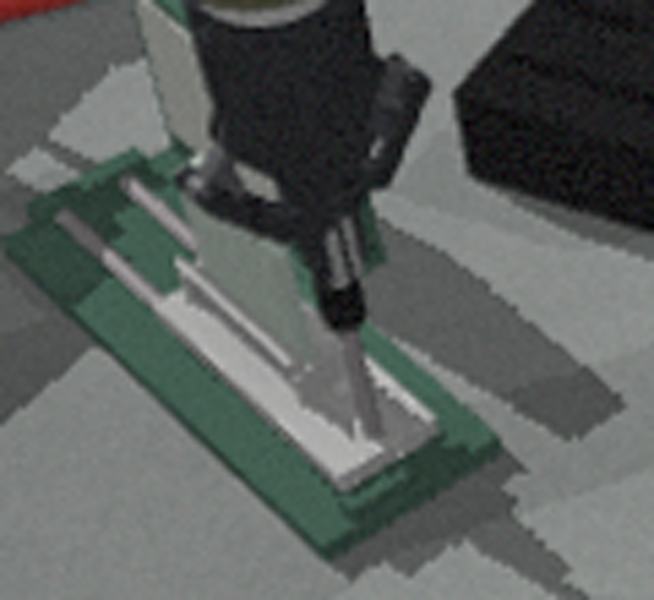

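Call:
jog_arm --pt "-0.4 0 0 0 0 0" --pt "-0.8 0 0 0 0 0" --pt "-1.2 0 0 0 0 0" --pt "-1.5 0 0 0 0 0"

```text
time_s: 14.15
position: [0.597, -0.1437, 0.121]
tool_rot: [[0.239, 0.971, -0.0], [0.971, -0.239, -0.0], [-0.0, -0.0, -1.0]]
ft_force: [-0.2, -0.1, -0.4]
grip_width: 0.0001
gripper_force: 0.0
```

```bash
sed -i 's/print(n,"knob",k.sum().*/print(n,"knob",k.sum(),X[k].mean() if k.any() else 0,Y[k].mean() if k.any() else 0)/' pane.py; python3 pane.py
```

```text
scene knob 89 616.7608515425826 14.108036722361259
  pane pts 254 min/max [[612.0297316270332, -126.85476265816845, 70.49617392170592], [619.1367817635967, -64.77023602114804, 98.38614309523885], [622.3720070527113, -37.07394948087896, 133.56903084007882]]
   z 80 31 x med 619.1234211195598 y -129.09921385510253 -38.62260712991443
   z 100 39 x med 619.0459662372461 y -123.54653631927535 -36.68826307456001
   z 120 26 x med 618.8973105574912 y -107.19215150772933 -38.615674984333666
   z 137 6 x med 618.2162995002308 y -60.13022902127276 -44.138302702590515
top knob 8 611.3717566992383 18.036736625236603Traceback (most recent call last):
  File "pane.py", line 9, in <module>
    print("  pane pts",len(a),"min/max",np.percentile(a,[1,50,99],axis=0).tolist())
                                        ~~~~~~~~~~~~~^^^^^^^^^^^^^^^^^^^^
    return _quantile_unchecked(
        a, q, axis, out, overwrite_input, method, keepdims, weights)
    return _ureduce(a,
                    func=_quantile_ureduce_func,
    ...<5 lines>...
                    overwrite_input=overwrite_input,
                    method=method)
    r = func(a, **kwargs)
    result = _quantile(arr,
                       quantiles=q,
    ...<2 lines>...
                       out=out,
                       weights=wgt)
    slices_having_nans = np.isnan(arr[-1, ...])
                                  ~~~^^^^^^^^^
IndexError: index -1 is out of bounds for axis 0 with size 0
```

The pane and knob haven't moved, and there was no contact force, so the real finger tips must pass above the knob. They look about 30 mm higher than the TCP reading suggests. I'll back off and come in lower.

Call:
jog_arm --pt "1.5 0 0 0 0 0" --pt "3 0 0 0 0 0" --pt "4.5 0 0 0 0 0" --pt "5.7 0 0 0 0 0" --pt "5.7 0 0 0 0 0" --pt "5.7 0 1.5 0 0 0" --pt "5.7 0 3 0 0 0" --pt "5.7 0 3 0 0 0"

```text
time_s: 14.92
position: [0.6094, -0.0872, 0.0884]
tool_rot: [[0.238, 0.971, -0.005], [0.971, -0.238, 0.001], [0.0, -0.005, -1.0]]
ft_force: [-0.2, 0.4, 0.5]
grip_width: -0.0003
gripper_force: 0.0
```

```bash
python3 - <<'E'
from h import *
np.set_printoptions(precision=1,suppress=True,linewidth=180)
o=env.observe(); t=np.array(o["position"]); R=np.array(o["tool_rot"]); print(t*1e3)
im=env.get_image("scene"); P,uv=cloud(im); C=im["frame"][uv[:,1],uv[:,0]].astype(int)
L=(P-t)@R*1e3
for a,b in((0,25),(-120,-20)):
    k=(abs(L[:,1])<25)&(L[:,0]>-30)&(L[:,0]<25)&(C.max(1)<110)&(L[:,2]>-70)&(L[:,2]<60)&(P[:,2]>.05)
q=L[k]
for z in range(-60,40,8):
    a=q[abs(q[:,2]-z)<4]
    if len(a): print(z,len(a),"x",a[:,0].min(),np.median(a[:,0]),a[:,0].max(),"y",a[:,1].min(),a[:,1].max())
x,y=np.round(proj(im,[t])[0]).astype(int); print(x,y)
cv2.imwrite("pics/low.png",cv2.resize(im["frame"][150:260,140:260,::-1],(654,600),interpolation=cv2.INTER_CUBIC))
E
```

```text
[609.4 -87.2  88.4]
-60 27 x -5.786032210351136 7.828614153945139 12.852650529615365 y -11.686440126025916 17.16422732451675
-52 30 x -2.1722553929828217 8.036495015448637 14.010144315963476 y -10.788250006134229 17.48337048533124
-44 22 x -9.476836404055891 7.003832178044153 13.255824013070367 y -8.774939010010135 15.485962999803926
-36 14 x 3.532626876154027 9.302622165298793 12.46401733608164 y -12.225422304600567 10.972514893234136
217 225
```

View pics/low.png

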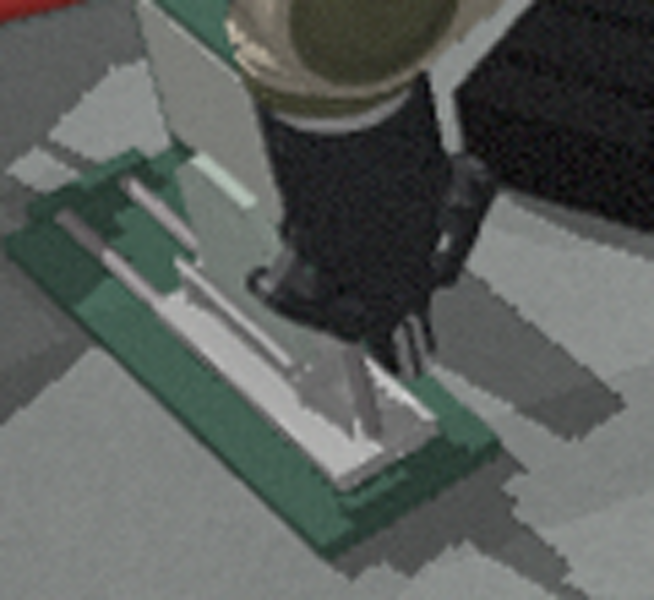

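The finger tips really are about 33 mm short of the TCP reading. They now sit at z ≈ 0.12, behind the knob and at its height, so I'll push.

Call:
jog_arm --pt "-0.7 0 0.4 0 0 0" --pt "-1.4 0 0.5 0 0 0" --pt "-2.1 0 0.5 0 0 0" --pt "-2.7 0 0.5 0 0 0" --pt "-3.2 0 0.5 0 0 0" --pt "-3.7 0 0.5 0 0 0" --pt "-4.2 0 0.5 0 0 0" --pt "-4.7 0 0.5 0 0 0"

```text
time_s: 15.63
position: [0.5995, -0.134, 0.0863]
tool_rot: [[0.239, 0.971, 0.001], [0.971, -0.239, 0.0], [0.0, 0.001, -1.0]]
ft_force: [-0.1, 2.4, 1.7]
grip_width: -0.0001
gripper_force: 1.1
```

Call:
jog_arm --pt "-0.5 0 0 0 0 0" --pt "-1 0 0 0 0 0" --pt "-1.5 0 0 0 0 0" --pt "-2 0 0 0 0 0" --pt "-2.5 0 0 0 0 0" --pt "-3 0 0 0 0 0"

```text
time_s: 16.13
position: [0.5922, -0.1632, 0.086]
tool_rot: [[0.239, 0.971, -0.0], [0.971, -0.239, 0.0], [0.0, -0.0, -1.0]]
ft_force: [-0.3, 1.7, 2.2]
grip_width: -0.0001
gripper_force: 1.1
```

```bash
python3 go.py .6117 -.084 .12 76.15; python3 pane.py 2>&1 | grep -v Trace | head -8
```

```text
t 16.1333 pos [ 0.5922 -0.1632  0.086 ] q [-26.4336  33.7577  73.4846   0.0008  72.7692 -12.6292] F [-0.2818  1.7139  2.1712] w -9.748063543807166e-05
shift cm [ 8.1543  0.006  -3.4006] rot [-0.0111 -0.0033  0.0454]
scene knob 53 620.8338088631889 -12.194415338125177
  pane pts 193 min/max [[610.3438395366564, -175.8647911316038, 70.363088677274], [619.0918157436197, -130.5356231616933, 114.92875657115053], [621.7642559537666, -32.67048704689872, 145.99982152148235]]
   z 80 25 x med 618.9119968560414 y -175.60486163883579 -30.86063166851831
   z 100 9 x med 619.8129745063927 y -175.81454943694024 -33.23477990125693
   z 120 19 x med 619.0997760074437 y -176.44257062023462 -87.86992736643303
   z 137 14 x med 619.9298894390798 y -162.27378723304184 -115.24468437033369
   z 144 35 x med 617.6350503494805 y -157.11635292367956 -118.0032256854475
top knob 0 0 0
```

Call:
jog_arm --pt "-0.6 0 0 0 0 0" --pt "-1.2 0 0 0 0 0" --pt "-1.8 0 0 0 0 0" --pt "-2.4 0 0 0 0 0" --pt "-3 0 0 0 0 0" --pt "-3.6 0 0 0 0 0" --pt "-4.2 0 0 0 0 0" --pt "-4.7 0 0 0 0 0"

```text
time_s: 16.9
position: [0.5807, -0.209, 0.0858]
tool_rot: [[0.239, 0.971, -0.001], [0.971, -0.239, 0.0], [0.0, -0.001, -1.0]]
ft_force: [-0.4, 2.5, -0.5]
grip_width: 0.0001
gripper_force: 1.1
```

Call:
jog_arm --pt "-0.4 0 0 0 0 0" --pt "-0.8 0 0 0 0 0" --pt "-1.2 0 0 0 0 0" --pt "-1.6 0 0 0 0 0" --pt "-2 0 0 0 0 0" --pt "-2.2 0 0 0 0 0" --pt "-2.2 0 0 0 0 0"

```text
time_s: 17.48
position: [0.576, -0.2303, 0.0861]
tool_rot: [[0.239, 0.971, 0.001], [0.971, -0.239, -0.0], [-0.0, 0.001, -1.0]]
ft_force: [0.2, -0.6, 0.1]
grip_width: -0.0
gripper_force: 0.1
```

Call:
jog_arm --pt "-0.15 0 0 0 0 0" --pt "-0.3 0 0 0 0 0" --pt "-0.45 0 0 0 0 0" --pt "-0.45 0 0 0 0 0"

```text
time_s: 17.82
position: [0.5759, -0.2304, 0.0863]
tool_rot: [[0.237, 0.971, 0.002], [0.971, -0.237, 0.006], [0.006, 0.001, -1.0]]
ft_force: [4.2, 17.6, 2.6]
grip_width: -0.0001
gripper_force: 9.2
```

Call:
jog_arm --pt "1 0 0 0 0 0" --pt "2.5 0 0 0 0 0" --pt "4.5 0 0 0 0 0" --pt "6 0 0 0 0 0" --pt "6 0 -3 0 0 0" --pt "7 0 -7 0 0 0" --pt "10 0 -11 0 0 0" --pt "13 0 -14 0 0 0"

```text
time_s: 18.48
position: [0.6046, -0.1137, 0.2222]
tool_rot: [[0.24, 0.971, 0.002], [0.971, -0.24, -0.002], [-0.001, 0.002, -1.0]]
ft_force: [0.6, 0.1, 0.0]
grip_width: -0.0002
gripper_force: 0.0
```

Call:
jog_arm --pt "3 -2 -2 0 0 0" --pt "6 -5 -2 0 0 0" --pt "9 -8 -2 0 0 0" --pt "12 -11 -2 0 0 0" --pt "12 -14 -2 0 0 0" --pt "12 -16 -2 0 0 0" --pt "12 -16 -2 0 0 0"

```text
time_s: 19.07
position: [0.4747, 0.0428, 0.2404]
tool_rot: [[0.236, 0.972, 0.001], [0.972, -0.236, -0.001], [-0.0, 0.001, -1.0]]
ft_force: [1.1, -0.9, -0.2]
grip_width: 0.0001
gripper_force: 0.0
```

```bash
sed -i 's/(Y>-60)&(Y<40)/(Y>-140)\&(Y<40)/' pane.py; python3 pane.py; python3 - <<'E'
from h import *
a=np.load("scene_p.npy",allow_pickle=True).item()["frame"]; b=np.load("top_p.npy",allow_pickle=True).item()["frame"]
cv2.imwrite("pics/final.png",cv2.resize(np.hstack([a[100:340,100:420,::-1],b[120:360,300:620,::-1]]),(800,300)))
E
```

```text
scene knob 87 616.6195910585346 -102.38402369035168
  pane pts 367 min/max [[611.3478761776423, -244.88928716862213, 70.96981527277015], [618.8427473680946, -184.80062044397582, 107.13280451251217], [621.6466836713105, -100.80916445331492, 146.1157777585862]]
   z 80 36 x med 619.4608934647888 y -243.8038155799917 -103.21204516436633
   z 100 45 x med 619.0154650365339 y -241.4317234685013 -100.83696834150821
   z 120 32 x med 618.8343250284928 y -244.8819237916024 -106.2560096791205
   z 137 35 x med 618.6413501820549 y -234.6866006165793 -161.4150101498392
   z 144 44 x med 616.680344452054 y -223.85527462199124 -170.14975003725257
top knob 140 609.5688879572373 -104.12436609758588
  pane pts 276 min/max [[607.0196911821439, -245.35194633446955, 72.73223367697113], [612.1278633054367, -184.81866152644233, 139.81341638930382], [616.8149558376099, -100.85099201445254, 146.8726874703459]]
   z 80 6 x med 613.1263946459051 y -157.65572798651397 -155.1962672373091
   z 100 7 x med 612.9025041690185 y -157.00523166849803 -102.79796897967142
   z 120 15 x med 611.689716487189 y -246.46235403036422 -96.65526164024455
   z 137 56 x med 610.6139739728367 y -236.19234765335293 -164.2984387155922
   z 144 136 x med 612.1950019898591 y -229.0733402256769 -114.62475206615636
```

View pics/final.png

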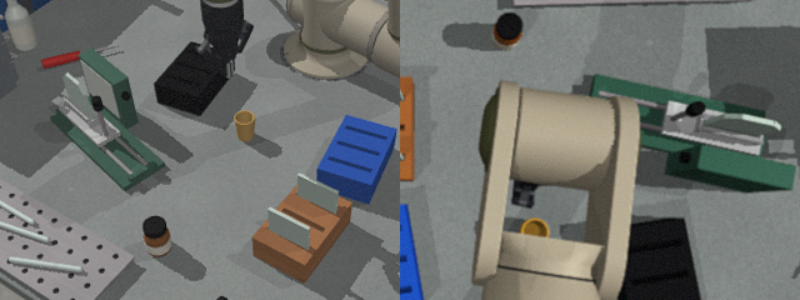

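The pane stands in the carriage in front of the light box at left (75,90) and right (745,118). Both plain panes are still in the rack, and the jar and cup haven't moved. One numeric check that the carriage travelled its full distance:

```bash
python3 - <<'E'
from h import *
np.set_printoptions(precision=1,suppress=True)
yw=np.radians(-13.85); ex=np.array([np.cos(yw),np.sin(yw)]); ey=np.array([-ex[1],ex[0]])
for n in ["scene","top"]:
    for f,y0 in ((n,10),(n+"_p",-109)):
        im=np.load(f"{f}.npy",allow_pickle=True).item(); P,uv=cloud(im); C=im["frame"][uv[:,1],uv[:,0]].astype(int)
        X=1e3*P[:,:2]@ex; Y=1e3*P[:,:2]@ey; Z=1e3*P[:,2]
        k=(abs(Y-y0)<20)&(abs(X-613)<17)&(Z>120)&(Z<152)&(C.max(1)<60)
        pl=(abs(X-613)<28)&(abs(Z-34)<5)&(C.min(1)>100)&(C.max(1)-C.min(1)<25)&(Y>-300)
        print(f,k.sum(),"knob Y",np.percentile(Y[k],[2,50,98]),"plate Ymax",np.percentile(Y[pl],[97,99,99.8]))
E
python3 go.py .45 .05 .25 76
```

```text
scene 85 knob Y [ 0.2 14.2 21.3] plate Ymax [22.1 24.1 24.8]
scene_p 83 knob Y [-116.7 -100.5  -93.1] plate Ymax [-94.1 -92.4 -91.4]
top 115 knob Y [ 0.7 11.3 18.8] plate Ymax [18.7 20.5 21.1]
top_p 140 knob Y [-115.1 -103.9  -96.6] plate Ymax [-96.3 -94.8 -93.8]
t 19.1667 pos [0.4778 0.0412 0.2401] q [-9.2447 13.001  80.6269 -0.0235 86.2637  4.5214] F [ 0.3564 -0.3282 -0.6942] w -6.820209788315478e-05
shift cm [ 0.1974 -2.906  -0.9915] rot [0.1099 0.0147 0.2354]
```

```bash
python3 - <<'E'
from h import *
np.set_printoptions(precision=1,suppress=True)
yw=np.radians(-13.85); ex=np.array([np.cos(yw),np.sin(yw)]); ey=np.array([-ex[1],ex[0]])
for n in ["scene","top"]:
    for f in (n,n+"_p"):
        im=np.load(f"{f}.npy",allow_pickle=True).item(); P,uv=cloud(im); C=im["frame"][uv[:,1],uv[:,0]].astype(int)
        X=1e3*P[:,:2]@ex; Y=1e3*P[:,:2]@ey; Z=1e3*P[:,2]; V=(Y>-340)&(Y<60)
        g=(C[:,1]>C[:,0]*1.2)&V
        b=g&(abs(Z-140)<6)&(X>505)&(X<575); a=g&(Z<30)&(Z>3)&(X>555)&(X<680)
        print(f,"box top Y",b.sum(),np.percentile(Y[b],[.5,2,98,99.5]),"base Y",np.percentile(Y[a],[.2,1,99,99.8]))
        pn=(abs(X-613)<9)&(abs(Z-142)<5)&(C.min(1)>100)&V; 
        if pn.any(): print("   pane top edge Y",np.percentile(Y[pn],[2,98]))
        pl=(abs(X-613)<28)&(abs(Z-34)<5)&(C.min(1)>100)&(C.max(1)-C.min(1)<25)&(Y>-300); print("   plate Y",np.percentile(Y[pl],[1,99]))
E
```

```text
scene box top Y 468 [-269.5 -266.6 -121.9 -119.8] base Y [-273.4 -270.5   39.8   41.7]
   plate Y [-144.7   24.1]
scene_p box top Y 465 [-270.2 -266.6 -122.4 -121.1] base Y [-271.6 -265.8   39.6   40.9]
   pane top edge Y [-223.8 -168.3]
   plate Y [-257.8  -92.4]
top box top Y 1628 [-270.6 -268.3 -123.9 -122.2] base Y [-271.9 -269.5   36.6   37.1]
   pane top edge Y [0.3 2.2]
   plate Y [-146.9   20.5]
top_p box top Y 1616 [-270.1 -267.8 -124.2 -122. ] base Y [-272.5 -269.8   36.3   36.7]
   pane top edge Y [-228.4 -168.1]
   plate Y [-260.4  -94.8]
```

```bash
python3 -c "
from rig import env
print(env.close_job())"
```

```text
the job is handed in; nothing more can be done
None
```

I stood the clipped-corner pane fully down in the carriage slot and pushed the carriage in until it stopped dead at about 18 N; the cameras put its travel at about 115–116 mm, not 120 mm. The plain panes, jar and cup were left in place, and the job is handed in at about 19 s with no verdict returned.

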